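# Tip a batch of relays out of a tailgate tray into the catch bin

### The job

Slide the blue catch bin along the bench, without lifting it, from where it waits onto the yellow corner marks in front of the tipping tray, square in the marks with its grip tab pointing away from the tray. Then fold the tray's orange-tabbed end gate right down and tip the tray by its black handle blade so that all three relays slide out over the gate into the bin; finally lower the tray gently back level and let go. Do not tip the tray before the gate is down, do not touch the relays, and leave the power adapter, the solder reel and the tape roll where they are.

Things in the scene. Friction and masses are not known exactly. Their poses are not given: they have to be found in the camera images.
- stand: grey steel stand of the tipping tray, fixed to the bench (it stands at a different place and yaw each time). Origin on the bench top straight below the tray's tipping axis; x runs along that axis, +y points out of the gate end over the catch marks, z up. Base plate 124 (x) x 185 (y, from -185 to 0) x 5 mm; two side cheeks at x = +-60 mm, y -38..-2, rise to 108 mm
- lip (a point): middle of the tray's open (gate) end, on the tipping axis, 100 mm above the bench; fixed in the stand (stand frame 0, 0, 100 mm). The gate's hinge axis is the same line
- catch_mark (a point): bench-level centre of the four painted yellow corner brackets (156 x 146 mm) in front of the gate end, at stand frame (0, 85, 0) mm; here the bin's origin must come, with the bin's y axis along the stand's +y. A stiff black cord of the room stands up to 134 mm high just beyond the marks' far (+x) side, near world x 0.56 to 0.62, y -0.09 to 0.06
- tray (a joint): tilt of the open-topped steel tray about the lip axis, rad; 0 = level (its start, on a rest), grows as the handle end rises, stop at 0.78. Level tray: floor top 100 mm above the bench, inside 96 mm wide and 176 mm long from the lip (stand y 0) back to stand y -176, walls 4 mm thick and 35 mm high. Tray 0.45 kg; it falls back by itself when let go, so it must be lowered in the grip
- tray_grip (a point): centre of the top edge of the black handle blade on the tray's rear wall (level tray: stand frame (0, -181, 180) mm). The blade is flat, 10 mm thick along stand y, 40 mm wide along stand x, its top 80 mm above the tray floor and standing 45 mm clear above the rear wall. It turns with the tray, leaning toward +y by the tray angle, and fingers closed on its two flat faces must turn with it
- gate (a joint): angle of the aluminium end gate about the lip axis, rad; 0 = upright, closing the tray's end; starts at 0 to 0.2 (leaning outward); 1.60 = its stop, folded out nearly level as a chute, relative to the tray. A stiff hinge (0.06 N m): it stays where it is left
- gate_tab (a point): centre of the top edge of the gate's orange tab, 70 mm from the hinge line. Gate upright: plate 116 mm wide, 37 high, 4 thick (stand y 1 to 5), with 13 mm side wings; tab 34 wide (x), 8 thick (stand y 1 to 9), 30 to 70 mm above the hinge, 35 mm higher than the tray walls. Pushed from the tray side outward and down it swings about the lip until it lies out in front at lip height
- bin: loose blue plastic catch bin, 140 (x) x 130 (y) mm outside, walls and floor 5 mm; origin under its centre at the bench. Wall heights: -y (low) wall 40 mm, sides 50 mm, +y wall 70 mm. 0.35 to 0.65 kg. It waits on the white corner marks with its low wall roughly toward the tray
- bin_grip (a point): centre of the top edge of the bin's grip tab, in the middle of its +y wall (bin frame (0, 60, 95) mm): 10 mm thick along bin y, 40 mm wide along bin x, standing 25 mm above the +y wall
- relay_1: plug-in relay with clear cover and black pin base, lying on its side loose in the tray at the start; body box 43 x 28 x 22 mm (x -18..+25, y +-14) plus pins to 50 mm; origin on its underside as it first lies, its z axis up at the start; 38 g. It slides on the smooth tray floor once this is tipped beyond about 15 to 23 degrees
- relay_2: plug-in relay with clear cover and black pin base, lying on its side loose in the tray at the start; body box 43 x 28 x 22 mm (x -18..+25, y +-14) plus pins to 50 mm; origin on its underside as it first lies, its z axis up at the start; 38 g. It slides on the smooth tray floor once this is tipped beyond about 15 to 23 degrees
- relay_3: plug-in relay with clear cover and black pin base, lying on its side loose in the tray at the start; body box 43 x 28 x 22 mm (x -18..+25, y +-14) plus pins to 50 mm; origin on its underside as it first lies, its z axis up at the start; 38 g. It slides on the smooth tray floor once this is tipped beyond about 15 to 23 degrees
- adapter: black power adapter, 46 x 126 x 30 mm, lying on the bench toward the rack; origin at the centre of its underside; bystander, leave alone
- reel: reel of solder wire, 48 mm diameter, 36 mm high, standing on the bench; origin at the centre of its underside; bystander, leave alone
- tape: black tape roll, 55 mm diameter, 19 mm high, lying on the bench; origin at the centre of its underside; bystander, leave alone
Mind the look-alikes: they are no part of the job. What is shaped like the relay_1 but green or pink is not meant.

How it is judged (in metres and radians):
On the way, in this order (a step that is already met when the one before it is completed fails the run):
1. the bin stands square on the yellow marks (within 15 mm and 0.12 rad), gate not yet lowered (horizontal distance between bin and catch_mark below 0.015 m and angle between the y axis of bin and the y axis of stand, either way round below 0.12 rad and y of bin_grip in the frame of stand above 0.12 m and height (world z) of bin below 0.004 m and value of joint gate below 0.6 rad), for 0.2 s.
2. the gate is folded down (beyond 1.4 rad) while the tray is still level (value of joint gate above 1.4 rad and value of joint tray below 0.1 rad), for 0.2 s.
3. the tray is tipped (beyond 0.4 rad) with the gate down (value of joint tray above 0.4 rad and value of joint gate above 1.3 rad), for 0.1 s.
At the end, for the whole second after the job is handed in: All three relays lie at rest inside the bin (origins between its walls and less than 65 mm above the bench), the bin stands on the yellow marks within 15 mm and 0.12 rad with its grip tab away from the tray, the tray is back level (under 0.06 rad) and its gate is still folded down (over 1.3 rad) (x of relay_1 in the frame of bin between -0.066 and 0.066 m and y of relay_1 in the frame of bin between -0.062 and 0.062 m and z of relay_1 in the frame of bin between -0.005 and 0.065 m and x of relay_2 in the frame of bin between -0.066 and 0.066 m and y of relay_2 in the frame of bin between -0.062 and 0.062 m and z of relay_2 in the frame of bin between -0.005 and 0.065 m and x of relay_3 in the frame of bin between -0.066 and 0.066 m and y of relay_3 in the frame of bin between -0.062 and 0.062 m and z of relay_3 in the frame of bin between -0.005 and 0.065 m and horizontal distance between bin and catch_mark below 0.015 m and angle between the y axis of bin and the y axis of stand, either way round below 0.12 rad and y of bin_grip in the frame of stand above 0.12 m and height (world z) of bin below 0.004 m and value of joint tray below 0.06 rad and value of joint gate above 1.3 rad and linear speed of bin below 0.02 m/s and linear speed of each of relay_1, relay_2, relay_3 below 0.03 m/s); the robot touches nothing.
It fails at once if the bin is lifted (12 mm) or tilted (0.15 rad) (height (world z) of bin above 0.012 m or angle between bin's own z axis and vertical above 0.15 rad).
It fails at once if the tray is tipped (over 0.2 rad) with the gate not down (under 1.2 rad) (value of joint tray above 0.2 rad and value of joint gate below 1.2 rad).
It fails at once if the tray drops back (faster than 2 rad/s) (velocity of joint tray below -2 rad/s).
It fails at once if the fingers press on a relay (over 1 N) (contact force between the fingers and relay_1 above 1 N or contact force between the fingers and relay_2 above 1 N or contact force between the fingers and relay_3 above 1 N).
It fails at once if the adapter, reel or tape roll is moved by more than 20 mm (distance of any of adapter, reel, tape from where it was at the start of the episode above 0.02 m).
It also fails if it takes over 72 s, if anything falls off the work surface, if the arm or the gripper's body presses on something with over 40 N, if the wrist force passes 120 N, or if a joint passes its speed limit or range.

### The arm

A 7-joint arm with a two-finger parallel gripper is mounted at the origin on a cart in front of the work surface, level with it; the furniture and walls round the work are solid. World frame = base frame: x ahead of the robot, y to its left, z up, the work surface at z = 0. Lengths are in mm, angles in degrees, forces in N, time in s.
With the tool pointing down it reaches from about 425 to 875 mm from the base axis. Payload 8.4 kg.
Tool frame: the origin (TCP) lies at the centre of the arm's flange, where the gripper is bolted on; the fingertips stand 182 mm ahead of it and the grasp point (between the pads) lies 164 mm ahead of it (tcp_to_tips is the distance from the TCP to the fingertips, in mm); z points along the fingers, y is the line along which they close (so a half turn about z gives the same grasp; the last joint's range is limited). The gripper opens to 87 mm and grips with 3 to 60 N. Pads are 19 mm wide; open, the fingers measure 117 mm over their backs; the gripper's body (75 mm by 190 mm) begins 51 mm behind the grasp point.
Start: joints at [-76.559, 19.091, 2.286, 83.961, -0.768, 76.965, -3.352], TCP at [212.967, 614.1, 404.746] pointing down, gripper open.
Joint ranges: [-147.57, 147.57], [-21.85, 119.76], [-74.77, 79.35], [14.55, 137.4], [-85.83, 265.84], [4.83, 119.75], [-152.11, 152.11]. Speed limits (degrees/s): [127.2, 127.2, 159.86, 159.86, 180, 180, 180].

### API

Orientations are given as a 3x3 rotation matrix whose columns are the frame's x, y, z axes.
In Python, from bench import * gives the robot as it stands.
- The arm moves only by the tool play_rows, never from a script. Its arguments are lists of equal length, an entry for each row: "gripper": the opening, from -1 (shut) to 1 (fully open); "offset": the shift along the tool's x, y, z in mm, a list of three; "yaw": the turn about the tool's z in rad. A call has 1 to 20 rows; each row is the pose to reach, as a shift and turn from the pose commanded when the call began, along the tool's axes at that moment; what a row does not reach only later rows make up. A row lasts 1/10 s, in which the tool goes at most 50 mm and 8.59 degrees, less where a joint would pass 70% of its speed; a pose out of reach is approached as far as the arm can. A call with a gripper value outside its range is refused whole. The fingers move at their own pace and stop on an object; "newtons" is the grip in N (left out, the last holds). Time passes only in rows, so rows that repeat a pose let the fingers close. It gives the time, the measured TCP pose, the force, the opening and the grip force at its end, in the units of the state.
- sense(): the state, without advancing time (a new reading comes with each control period).
- read_camera(name): name is "scene" or "top" or "wrist"; returns (picture, depth): 400x640x3 uint8, red, green, blue; 400x640 float32, mm along the optical axis (not along the pixel's ray), 0 where there is no reading.
- camera_info(name): a dict with "fx", "fy", "cx", "cy" (pixels), "R" (3x3) and "t" (3): a world point X has camera coordinates R X + t. Camera axes: x right, y down, z forward; pixel columns grow to the right and rows downward; lengths in mm; the calibration is good to about 2 mm. A picture is of the moment at which its call begins: read the wrist's pose just before it. camera_info takes no time and is no camera call; for the wrist camera it gives the pose at the moment of the call.
- job_done(): hands the job in; it is judged then, once.
The state is a dict: "t": time; "joints": joint angles; "qvel": joint speeds; "joint_efforts": joint torques, N m; "tcp_pos": TCP position; "eef_rot": TCP orientation; "ft_force": force on the tool from outside, world axes, zero at the start; "wrist_torque": the same for the moment, N m; "width": finger opening in mm; "grasp_force": force on a finger pad.
Only numpy, scipy, OpenCV 4.12 (cv2) and the standard library are available. Lean on these libraries where they do the work, as an engineer would, in place of code of your own. Each camera call takes 0.05 s, during which the arm holds its last target. There are 200 camera calls.

## Working session

There is one attempt and no reset: what is moved stays moved. The work goes in short steps, Python scripts to look and compute and a tool call to move; the robot and the scene stay as the last step left them, time stands still between calls to the robot, and variables do not carry over. Pictures are saved under pics/ and viewed, at most 10 in all, crops included, and the job is handed in when it is done.

Besides the shell and the picture viewer there is one more tool, called as name(argument=value, ...), one argument or row to a line, values as JSON. play_rows: Moves the arm, as the interface text tells. Its arguments: {"type":"object","properties":{"gripper":{"type":"array"},"offset":{"type":"array"},"yaw":{"type":"array"},"newtons":{"type":"number"}},"required":["gripper","offset","yaw"]}

```bash
mkdir -p pics
cat > h.py <<'E'
from bench import *
import numpy as np, cv2
def world(name,d,ci,us,vs):
    z=d[vs,us].astype(float)
    c=np.stack([(us-ci['cx'])/ci['fx']*z,(vs-ci['cy'])/ci['fy']*z,z],-1)
    return (c-np.array(ci['t']))@np.array(ci['R'])
def cloud(name):
    ci=camera_info(name); p,d=read_camera(name)
    vs,us=np.mgrid[0:400,0:640]
    W=world(name,d,ci,us,vs); W[d==0]=np.nan
    return p,W
E
python3 - <<'E'
from h import *
for n in ("top","scene"):
    p,W=cloud(n); cv2.imwrite(f'pics/{n}0.png',p[:,:,::-1]); np.savez(f'{n}0.npz',p=p,W=W)
    ci=camera_info(n); print(n,-np.array(ci['R']).T@ci['t'])
s=sense(); print(s['t'],np.round(s['eef_rot'],3),s['tcp_pos'],s['width'])
E
```

```text
top [ 401.7100354     1.84349817 1364.97889589]
scene [-157.19605796 -572.61233906 1011.10515298]
0.1 [[-0.945  0.328 -0.   ]
 [ 0.328  0.945 -0.001]
 [-0.    -0.001 -1.   ]] [212.916993   613.9727633  403.94368171] 87.20456511052245
```

View pics/top0.png

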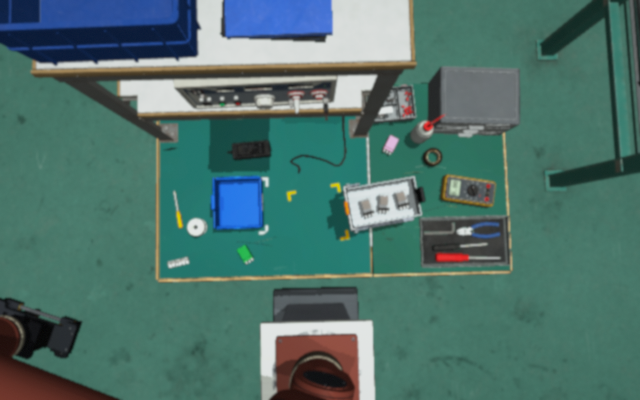

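View pics/scene0.png

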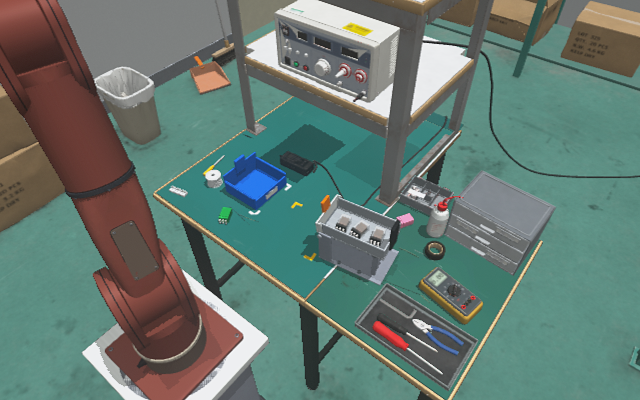

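The top view shows the bin at (239,203), the tray at (382,203) with its orange tab at (347,209) and its handle at (419,194), the yellow marks around (290,195), (336,187) and (345,236), the adapter at (251,150), the reel at (196,227) and the tape at (432,157). The green (245,253) and pink (390,145) blocks are look-alikes. The grey relays at (365,207), (382,203) and (401,199) are in the tray.

Run:
```python
from h import *
def rect(P,l):
    (c,s,a)=cv2.minAreaRect(P[:,:2].astype(np.float32)); print(l,len(P),np.round(c,1),np.round(s,1),round(a,2),'z',np.round(np.percentile(P[:,2],[2,50,98]),1))
for n in ("top","scene"):
    f=np.load(n+'0.npz');p=f['p'];W=f['W'];h=cv2.cvtColor(p,cv2.COLOR_RGB2HSV);H,S,V=h[...,0],h[...,1],h[...,2]
    x,y,z=W[...,0],W[...,1],W[...,2]
    ok=(x>250)&(x<800)&(y>-400)&(y<520)&(z>-15)&(z<250)
    print(n)
    blue=ok&(H>100)&(H<125)&(S>150)&(V>60)&(y>80)
    rect(W[blue],'bin'); 
    for a,b in((60,105),(78,105),(45,55)):
        m=blue&(z>a)&(z<b)
        if m.sum()>3: rect(W[m],f'bin z{a}-{b}')
    o=ok&(H>5)&(H<18)&(S>170)&(V>120)&(z>110)&(y>-150)&(y<150)
    if o.sum()>3: rect(W[o],'tab'); print(np.round(W[o].mean(0),1))
    yl=ok&(H>20)&(H<32)&(S>140)&(V>120)&(abs(z)<12)&(y>-120)&(y<200)
    k,lab,st,c=cv2.connectedComponentsWithStats(yl.astype(np.uint8))
    for i in range(1,k):
        if st[i,4]>8: rect(W[lab==i],f'yel {np.round(c[i])}')
    m=ok&(z>125)&(z<142)&(y<60)&(y>-260)&(x<620)&(x>400);rect(W[m],'traywalls')
    m=ok&(z>145)&(z<190)&(y<-80)&(y>-260)&(x<600)&(x>400);rect(W[m],'blade');print(np.round(W[m].mean(0),1))
    m=ok&(z>70)&(y<-220)&(x>500)
    # obstacles above bench
    for nm,q in(('high x>560',ok&(z>30)&(x>520)&(y>-100)&(y<100)),):
        if q.sum()>3: rect(W[q],nm)
```

```text
top
bin 2622 [493.7 220.6] [153.8 150. ] 0.78 z [-0.5  6.3 91.7]
bin z60-105 173 [488.7 270.6] [ 11.5 137.3] 89.2 z [61.1 73.7 98.1]
bin z78-105 71 [489.6 270.5] [11.4 38.1] 88.46 z [83.3 94.6 99.3]
bin z45-55 244 [490.1 209.8] [145.2 125. ] 0.76 z [45.3 49.3 54.3]
tab 22 [462.4 -83.3] [28.5  7. ] 9.49 z [165.5 168.4 172.3]
[461.7 -83.2 168.4]
yel [336. 186.] 35 [533.6 -68.4] [28.9 14.8] 53.09 z [-2.5  2.3  7.6]
yel [290. 194.] 38 [512.9  67. ] [17.1 29.6] 53.05 z [-3.3  1.9  6.4]
yel [346. 236.] 34 [388. -91.] [16.3 28.6] 52.38 z [-1.7  3.1  7.2]
traywalls 346 [488.3 -95.5] [340.5 162.4] 79.3 z [125.2 134.  139.8]
blade 45 [461.  -85.3] [31.8 10.3] 9.49 z [148.2 168.2 172.6]
[460.5 -84.6 167.4]
high x>560 202 [599.9  -0. ] [159.7 198.4] 0.13 z [ 37.3 126.7 249.2]
scene
bin 2186 [512.9 251.2] [221.6 187.3] 88.64 z [ 0.9 20.3 86.4]
bin z60-105 201 [492.4 268.8] [138.7  15.3] 1.02 z [60.7 71.  96. ]
bin z78-105 70 [492.1 268.8] [39.7 12.1] 2.59 z [78.5 90.7 96.9]
bin z45-55 243 [494.2 209.9] [148.7 127.5] 0.46 z [45.2 48.8 54.2]
tab 90 [464.3 -88.3] [35.5 11.8] 5.06 z [137.7 158.2 169.5]
[460.4 -89.5 156.5]
yel [296. 204.] 26 [516.5  65.9] [17.5 28.6] 50.64 z [-1.5  2.   4.4]
yel [310. 257.] 35 [391.3 -90.3] [20.2 31. ] 56.06 z [-1.7  2.5  7.2]
traywalls 579 [489.5 -96.4] [338.2 159.5] 79.34 z [125.2 132.  138.4]
blade 89 [464.3 -86.8] [36.5 11.7] 11.78 z [145.5 161.8 169.8]
[461.8 -88.6 160.2]
high x>560 294 [605.6   2.1] [197.9 166. ] 88.6 z [ 33.9 240.7 249.8]
```

Run:
```python
from h import *
from scipy.optimize import least_squares
for n in ("top","scene"):
    f=np.load(n+'0.npz');W=f['W'];x,y,z=W[...,0],W[...,1],W[...,2]
    print(n)
    m=(z>145)&(z<200)&(x>430)&(x<560)&(y<-220)&(y>-320)
    P=W[m]
    print('blade',len(P),cv2.minAreaRect(P[:,:2].astype(np.float32)),np.percentile(P[:,2],[5,50,98]), P[P[:,2]>172].mean(0))
    m=(z>128)&(z<141)&(x>390)&(x<570)&(y<-70)&(y>-320)
    P=W[m];print('walls',len(P),cv2.minAreaRect(P[:,:2].astype(np.float32)))
    m=(z>105)&(z<127)&(x>400)&(x<560)&(y<-100)&(y>-270)
    hi=(z>250)&(x>420)&(x<900)&(y>-400)&(y<450)
    P=W[hi]
    if len(P): print('overhead',P.min(0),np.percentile(P,[1,10,50],axis=0))
```

```text
top
blade 103 ((490.6839904785156, -274.33306884765625), (39.63557815551758, 9.781760215759277), 8.611361503601074) [151.49722349 177.07398323 183.39820017] [ 489.8306919  -274.2326473   178.93377094]
walls 349 ((475.7996520996094, -181.45494079589844), (114.4423599243164, 189.36175537109375), 8.762117385864258)
overhead [ 646.48261628 -173.10930928  250.03778418] [[ 666.76492585 -159.87443565  265.8805433 ]
 [ 674.62750562 -102.80182344  307.39320659]
 [ 690.75783975  159.67947621  617.85453497]]
scene
blade 115 ((492.45111083984375, -276.72125244140625), (42.08399963378906, 10.770630836486816), 7.804732799530029) [148.39820721 174.61510679 181.09050106] [ 491.32598219 -277.41272342  177.45516318]
walls 502 ((476.9483947753906, -183.787109375), (115.7930908203125, 199.39109802246094), 7.670044422149658)
overhead [ 648.14751575 -174.97190177  250.01021329] [[ 670.3947201  -166.51487499  253.39223588]
 [ 678.63701774 -159.41684425  286.7228139 ]
 [ 695.14645713    9.83473782  399.60425053]]
```

Run:
```python
from h import *
f=np.load('top0.npz');W=f['W'];p=f['p'];x,y,z=W[...,0],W[...,1],W[...,2]
c=cv2.resize(p[160:270,180:440,::-1],None,fx=3,fy=3,interpolation=cv2.INTER_CUBIC)
cv2.imwrite('pics/crop0.png',c)
```

```text
(no output)
```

View pics/crop0.png

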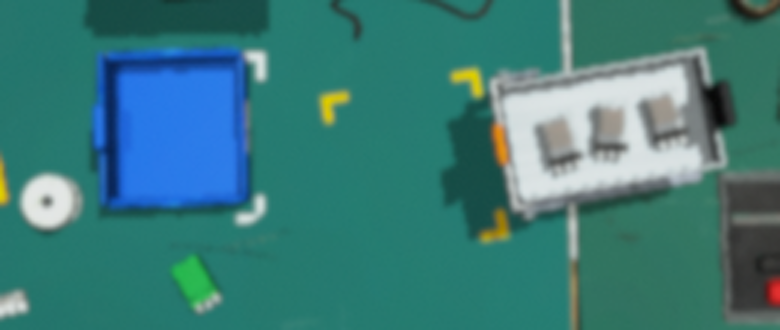

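The crop confirms the layout: the bin with its tab on the left at (98,127), yellow marks at (333,105), (467,80) and (495,228), the orange gate tab at (500,143), and the three grey relays. The green block is not one of them. Stand yaw is about 8.6°, the lip is near (464,-97) and catch_mark near (451,-12). The mark midpoints agree with this. First I go above the bin tab.

play_rows(
  gripper=[1, 1, 1, 1, 1, 1, 1, 1, 1, 1, 1, 1, 1, 1],
  offset=[
    [-30, -19, 0],
    [-63, -39, 0],
    [-94, -58, 0],
    [-125, -78, 0],
    [-156, -97, 0],
    [-188, -117, 0],
    [-219, -136, 5],
    [-250, -156, 15],
    [-282, -175, 25],
    [-313, -195, 35],
    [-344, -214, 50],
    [-375, -234, 60],
    [-375, -234, 60],
    [-375, -234, 60],
  ],
  yaw=[-0.03, -0.06, -0.09, -0.12, -0.15, -0.18, -0.21, -0.24, -0.27, -0.3, -0.33, -0.35, -0.35, -0.35],
  newtons=30,
)

```text
t: 1.5
tcp_pos: [490.8, 269.4, 344.3]
eef_rot: [[-1.0, -0.014, -0.001], [-0.014, 1.0, -0.001], [0.001, -0.001, -1.0]]
ft_force: [-1.0, 1.0, 0.8]
width: 87.3
grasp_force: 0.0
```

Run:
```python
from h import *
s=sense();print(s['t'],s['tcp_pos'],np.round(s['eef_rot'],3))
p,W=cloud('wrist');cv2.imwrite('pics/w1.png',p[:,:,::-1])
h=cv2.cvtColor(p,cv2.COLOR_RGB2HSV);z=W[...,2]
bl=(h[...,0]>100)&(h[...,0]<125)&(h[...,1]>150)
for a,b in((80,105),(92,99),(60,78)):
    P=W[bl&(z>a)&(z<b)]
    if len(P)>5: print(len(P),cv2.minAreaRect(P[:,:2].astype(np.float32)),np.median(P,0))
```

```text
1.5 [490.81145403 269.43683343 344.28291103] [[-1.    -0.014 -0.001]
 [-0.014  1.    -0.001]
 [ 0.001 -0.001 -1.   ]]
862 ((490.390625, 270.7793884277344), (39.29450607299805, 9.615426063537598), 0.9183950424194336) [488.50741417 270.57582773  94.33882649]
787 ((490.4888000488281, 270.7621154785156), (39.122337341308594, 9.417207717895508), 0.6671587824821472) [489.79470629 270.49734125  94.4474296 ]
649 ((490.84710693359375, 270.4502258300781), (138.85247802734375, 9.69664478302002), 0.4682708978652954) [452.15646431 272.42804798  69.3738325 ]
```

play_rows(
  gripper=[1, 1, 1, 1, 1, -1, -1, -1, -1, -1, -1, -1],
  offset=[
    [0, 1, 20],
    [0, 1, 45],
    [0, 1, 70],
    [0, 1, 89],
    [0, 1, 89],
    [0, 1, 89],
    [0, 1, 89],
    [0, 1, 89],
    [0, 1, 89],
    [0, 1, 89],
    [0, 1, 89],
    [0, 1, 89],
  ],
  yaw=[0, 0, 0, 0, 0, 0, 0, 0, 0, 0, 0, 0],
  newtons=30,
)

```text
t: 2.75
tcp_pos: [490.6, 271.1, 255.8]
eef_rot: [[-1.0, -0.016, 0.0], [-0.016, 1.0, 0.0], [-0.0, 0.0, -1.0]]
ft_force: [-0.2, 0.6, 0.1]
width: 39.2
grasp_force: 0.0
```

play_rows(
  gripper=[-1, -1, -1, -1, -1, -1, -1, -1, -1, -1],
  offset=[
    [0, 0, 0],
    [0, 0, 0],
    [0, 0, 0],
    [0, 0, 0],
    [0, 0, 0],
    [0, 0, 0],
    [0, 0, 0],
    [0, 0, 0],
    [0, 0, 0],
    [0, 0, 0],
  ],
  yaw=[0, 0, 0, 0, 0, 0, 0, 0, 0, 0],
)

```text
t: 3.75
tcp_pos: [490.6, 271.1, 255.7]
eef_rot: [[-1.0, -0.016, -0.0], [-0.016, 1.0, -0.0], [0.0, -0.0, -1.0]]
ft_force: [-0.4, -0.2, 0.9]
width: 9.8
grasp_force: 30.0
```

play_rows(
  gripper=[-1, -1, -1, -1, -1, -1, -1, -1, -1, -1, -1, -1, -1, -1, -1, -1, -1, -1, -1, -1],
  offset=[
    [1, -4, 0],
    [3, -14, 0],
    [6, -26, 0],
    [9, -39, 0],
    [12, -52, 0],
    [15, -65, 0],
    [18, -78, 0],
    [21, -91, 0],
    [24, -104, 0],
    [27, -117, 0],
    [30, -130, 0],
    [33, -143, 0],
    [36, -156, 0],
    [39, -169, 0],
    [42, -182, 0],
    [45, -195, 0],
    [48, -206, 0],
    [50, -214, 0],
    [50, -214, 0],
    [50, -214, 0],
  ],
  yaw=[0, -0.01, -0.015, -0.02, -0.03, -0.04, -0.05, -0.06, -0.065, -0.07, -0.08, -0.09, -0.095, -0.1, -0.11, -0.12, -0.125, -0.13, -0.133, -0.133],
)

```text
t: 5.75
tcp_pos: [444.0, 56.3, 255.7]
eef_rot: [[-0.989, -0.148, -0.0], [-0.148, 0.989, -0.0], [0.0, -0.0, -1.0]]
ft_force: [-0.1, -0.2, -2.5]
width: 10.0
grasp_force: 30.0
```

```bash
cat > m.py <<'E'
from h import *
s=sense();print(s['t'],np.round(s['tcp_pos'],1),np.round(s['eef_rot'],3).tolist(),s['ft_force'])
def rect(P,l):
    if len(P)>5:
        (c,q,a)=cv2.minAreaRect(P[:,:2].astype(np.float32)); print(l,len(P),np.round(c,1),np.round(q,1),round(a,2),'z',np.round(np.percentile(P[:,2],[2,50,98]),1))
def run(names):
  for n in names:
    p,W=cloud(n);cv2.imwrite(f'pics/{n}_{s["t"]:.2f}.png',p[:,:,::-1]);print(n)
    h=cv2.cvtColor(p,cv2.COLOR_RGB2HSV);H,S,V=h[...,0],h[...,1],h[...,2];x,y,z=W[...,0],W[...,1],W[...,2]
    bl=(H>100)&(H<125)&(S>150)&(V>60)&(y<350)&(x<600)&(x>300)
    rect(W[bl&(z>45)&(z<55)],'bin z50');rect(W[bl&(z>62)&(z<77)],'bin z70')
    rect(W[bl&(z>35)&(z<55)],'bin z35-55')
    yl=(H>20)&(H<32)&(S>140)&(V>120)&(abs(z)<12)&(y>-150)&(y<200)&(x<600)
    k,lab,st,c=cv2.connectedComponentsWithStats(yl.astype(np.uint8))
    for i in range(1,k):
        if st[i,4]>8: rect(W[lab==i],f'yel {np.round(c[i])}')
    o=(H>4)&(H<18)&(S>170)&(V>110)&(z>80)&(z<200)&(y>-150)&(y<50)&(x<560);rect(W[o],'tab')
    rect(W[(z>145)&(z<200)&(x>430)&(x<560)&(y<-220)&(y>-320)],'blade')
if __name__=='__main__':
    import sys; run(sys.argv[1:])
E
python3 m.py top scene wrist
```

```text
5.75 [444.   56.3 255.7] [[-0.989, -0.148, -0.0], [-0.148, 0.989, -0.0], [0.0, -0.0, -1.0]] [-0.09940297 -0.22251396 -2.53970375]
top
bin z50 129 [455.5 -29.5] [145.3  71.9] 9.46 z [45.7 49.7 54. ]
bin z35-55 228 [455.6 -29.9] [144.8  74.6] 8.62 z [35.7 46.8 53.6]
yel [337. 186.] 29 [533.  -70.9] [26.7 12.8] 43.01 z [-4.6  1.4  5.6]
yel [345. 236.] 35 [389.2 -90.7] [16.1 29.3] 57.13 z [-4.   2.2  8. ]
tab 22 [462.4 -83.5] [28.2  6.8] 8.12 z [164.6 169.2 170.9]
blade 106 [ 490.5 -274.4] [39.4 11. ] 9.2 z [148.9 176.5 183. ]
scene
bin z50 211 [454.6  -4. ] [145.9 128.7] 8.31 z [45.1 48.9 54.2]
bin z70 77 [442.1  55.8] [129.1  25.2] 8.97 z [62.3 68.4 75.2]
bin z35-55 370 [454.7  -4.6] [145.9 130. ] 8.31 z [35.4 46.2 53.5]
yel [310. 257.] 34 [391.2 -91.2] [16.8 31.1] 53.0 z [-0.9  2.1  4.9]
tab 80 [463.6 -87.6] [32.3 11.1] 5.7 z [138.1 154.7 169.4]
blade 117 [ 492.4 -276.7] [41.1 10.4] 8.75 z [147.4 173.5 182.4]
wrist
bin z50 1900 [409.4 -11.5] [ 55.4 125.4] 8.16 z [47.  48.9 50.9]
bin z70 1337 [429.1  50. ] [107.4  18.7] 7.94 z [66.9 69.5 75.5]
bin z35-55 3870 [446.3  -6.1] [130.  125.8] 8.42 z [35.4 40.8 50.5]
yel [104.  89.] 620 [385.6 -87.9] [10.1 26.7] 9.06 z [0.8 2.2 3.6]
```

play_rows(
  gripper=[-1, -1, -1, -1, -1, 0, 0, 0, 0, 0, 0, 0, 0, 0, 0],
  offset=[
    [1, -3, 0],
    [2, -6, 0],
    [3, -9, 0],
    [3, -9, 0],
    [3, -9, 0],
    [3, -9, 0],
    [3, -9, 0],
    [3, -9, 0],
    [3, -9, 0],
    [3, -9, 0],
    [3, -9, -10],
    [3, -9, -35],
    [3, -9, -70],
    [3, -9, -110],
    [3, -9, -110],
  ],
  yaw=[0, 0, 0, 0, 0, 0, 0, 0, 0, 0, 0, 0, 0, 0, 0],
)

```text
t: 7.4
tcp_pos: [443.8, 47.0, 371.4]
eef_rot: [[-0.989, -0.148, 0.008], [-0.148, 0.989, 0.003], [-0.008, 0.002, -1.0]]
ft_force: [0.3, -0.0, -0.4]
width: 43.5
grasp_force: 0.0
```

```bash
python3 m.py top scene wrist
```

```text
7.4 [443.8  47.  371.4] [[-0.989, -0.148, 0.008], [-0.148, 0.989, 0.003], [-0.008, 0.002, -1.0]] [ 0.31243932 -0.04234039 -0.35406564]
top
bin z50 100 [454.9 -42. ] [145.5  62.6] 9.74 z [45.5 49.7 54.2]
bin z35-55 183 [456.  -45.8] [146.6  65.3] 12.0 z [35.9 46.1 53.9]
yel [337. 186.] 22 [532.5 -71.2] [26.7 11.2] 37.24 z [-1.8  1.8  7.3]
yel [346. 236.] 31 [388.7 -91. ] [13.7 28.9] 56.34 z [-4.5  1.6  7.8]
tab 22 [462.5 -83.3] [28.4  6.8] 9.17 z [164.  168.  171.2]
blade 104 [ 490.6 -274.5] [39.4 11. ] 8.75 z [147.6 176.2 184. ]
scene
bin z50 246 [454.3 -12.6] [148.3 127. ] 9.49 z [45.2 48.5 53.7]
bin z70 108 [444.4  45.3] [139.9  11.3] 8.12 z [62.4 67.9 75.3]
bin z35-55 445 [454.2 -15. ] [148.3 130.1] 8.53 z [35.5 45.9 53.5]
yel [310. 257.] 35 [392.  -91.3] [17.6 30.7] 58.46 z [-1.5  1.9  5.2]
tab 84 [463.9 -87.9] [32.1 11.5] 5.65 z [137.5 155.1 169.9]
blade 118 [ 492.9 -276.7] [41.  10.7] 8.64 z [145.6 172.7 180.9]
wrist
bin z50 1284 [407.8 -21.3] [ 55.1 125.3] 8.4 z [47.1 49.1 50.9]
bin z70 563 [431.9  45. ] [117.1   9.5] 8.78 z [67.2 69.4 72.4]
bin z35-55 2071 [431.7 -17.8] [103.1 125.7] 8.57 z [35.8 48.2 50.8]
yel [186.  99.] 252 [384.7 -88.3] [ 7.2 26.5] 8.61 z [0.6 2.2 4. ]
yel [334. 245.] 130 [505.3  67.7] [19.4  9.3] 9.23 z [0.4 2.  3.8]
tab 1217 [ 460.8 -103.9] [18.7 49.9] 18.91 z [131.7 152.1 167.8]
```

play_rows(
  gripper=[-1, -1, -1, -1, -1, -1, -1, -1, -1, -1, -1, -1, -1, -1, -1, -1],
  offset=[
    [0, -10, -5],
    [0, -30, -10],
    [0, -50, -10],
    [0, -70, -10],
    [0, -90, -10],
    [0, -110, -10],
    [0, -130, -10],
    [0, -150, -10],
    [0, -162, -10],
    [0, -167, -10],
    [0, -167, -10],
    [0, -167, -5],
    [0, -167, 5],
    [0, -167, 18],
    [0, -167, 30],
    [0, -167, 30],
  ],
  yaw=[0, 0, 0, 0, 0, 0, 0, 0, 0, 0, 0, 0, 0, 0, 0, 0],
)

```text
t: 9.15
tcp_pos: [466.5, -117.7, 333.5]
eef_rot: [[-0.989, -0.149, -0.004], [-0.149, 0.989, -0.0], [0.004, 0.0, -1.0]]
ft_force: [-1.0, -0.7, -0.1]
width: 0.4
grasp_force: 0.0
```

Run:
```python
from m import *
run(['scene','top'])
p=cv2.imread(f'pics/scene_{s["t"]:.2f}.png');q=cv2.imread(f'pics/top_{s["t"]:.2f}.png')
a=cv2.resize(p[150:290,240:440],(600,420),interpolation=cv2.INTER_CUBIC)
cv2.imwrite('pics/g1.png',a)
```

```text
9.15 [ 466.5 -117.7  333.5] [[-0.989, -0.149, -0.004], [-0.149, 0.989, -0.0], [0.004, 0.0, -1.0]] [-0.95530076 -0.68124161 -0.10313664]
scene
bin z50 236 [453.9 -13.6] [146.3 126.7] 8.38 z [45.3 48.6 54.4]
bin z70 106 [443.8  45.5] [139.8  11.4] 8.16 z [62.1 68.4 76. ]
bin z35-55 429 [453.8 -14.9] [146.8 128.9] 8.18 z [35.4 45.9 54.2]
yel [310. 257.] 34 [392.  -89.5] [18.9 30.2] 55.1 z [-1.4  1.6  9.3]
tab 40 [460.5 -88.5] [28.4  9.3] 0.33 z [138.7 165.9 171.1]
blade 118 [ 493.3 -276.8] [40.9 10.4] 8.87 z [147.2 174.2 181.4]
top
bin z50 210 [450.2 -13. ] [144.9 121.6] 8.79 z [45.4 49.3 54. ]
bin z70 61 [439.5  47. ] [133.    9.9] 8.47 z [63.5 69.4 74. ]
bin z35-55 289 [450.5 -14.5] [144.9 125. ] 8.41 z [36.5 48.  53.7]
yel [337. 186.] 23 [532.7 -71.5] [27.  11.5] 36.6 z [-3.9  3.4  4.9]
yel [289. 195.] 21 [508.9  71.1] [ 9.5 24.2] 75.7 z [-1.8  2.3  8.9]
yel [344. 238.] 12 [383.2 -84.3] [14.   5.8] 88.3 z [-1.2  3.4  8.5]
tab 36 [461.1 -84.5] [30.6  8.7] 0.57 z [160.9 168.3 174.5]
blade 105 [ 490.6 -274.3] [39.3 10.7] 9.43 z [146.7 176.3 183.6]
```

View pics/g1.png

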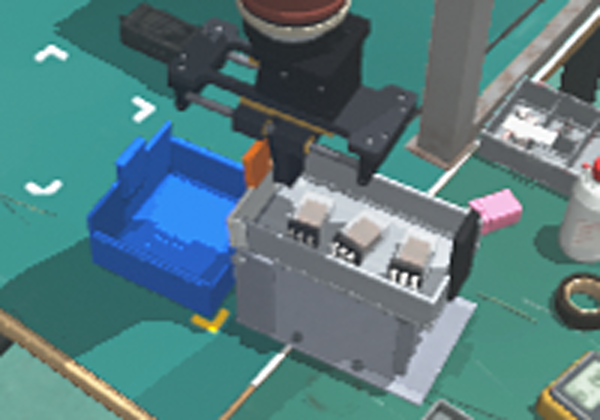

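The gripper stands behind the orange tab (258,160) with its tips above the tray floor, clear of the relays. Next I fold the gate along an arc.

play_rows(
  gripper=[-1, -1, -1, -1, -1, -1, -1, -1, -1, -1, -1, -1, -1, -1, -1, -1, -1, -1],
  offset=[
    [0, 6, 0],
    [0, 11, 0],
    [0, 17, 1],
    [0, 22, 2],
    [0, 27, 4],
    [0, 32, 6],
    [0, 36, 9],
    [0, 40, 12],
    [0, 44, 16],
    [0, 47, 20],
    [0, 50, 24],
    [0, 53, 29],
    [0, 55, 34],
    [0, 56, 39],
    [0, 57, 44],
    [0, 58, 49],
    [0, 58, 52],
    [0, 58, 52],
  ],
  yaw=[0, 0, 0, 0, 0, 0, 0, 0, 0, 0, 0, 0, 0, 0, 0, 0, 0, 0],
)

```text
t: 11.05
tcp_pos: [458.4, -60.8, 283.3]
eef_rot: [[-0.989, -0.148, -0.001], [-0.148, 0.989, -0.0], [0.001, -0.0, -1.0]]
ft_force: [0.1, 0.5, 0.0]
width: 0.6
grasp_force: 0.0
```

```bash
python3 m.py scene top
```

```text
11.05 [458.4 -60.8 283.3] [[-0.989, -0.148, -0.001], [-0.148, 0.989, -0.0], [0.001, -0.0, -1.0]] [0.12831606 0.48695807 0.02625699]
scene
bin z50 180 [451.3 -14.2] [144.  127.3] 9.07 z [45.1 48.4 54.4]
bin z70 105 [444.9  45.2] [142.3  12.6] 8.0 z [62.5 68.3 76.7]
bin z35-55 334 [450.7 -15. ] [143.3 130.1] 8.1 z [35.4 45.9 53.7]
yel [310. 257.] 32 [391.4 -91.4] [17.3 30.7] 55.23 z [-1.1  1.7  5.3]
tab 62 [449.8 -39.8] [41.2 24.9] 58.94 z [ 95.7  99.8 103.4]
blade 117 [ 492.4 -276.9] [41.8 10.4] 9.51 z [146.9 175.2 181. ]
top
bin z50 118 [446.9  10.2] [144.5  75. ] 8.4 z [45.6 49.2 53.8]
bin z70 64 [439.5  46.8] [132.8  10. ] 8.5 z [64.3 70.  75.6]
bin z35-55 133 [447.  10.] [144.5  75.5] 8.39 z [40.3 48.9 53.8]
yel [289. 195.] 20 [509.   70.7] [ 8.6 23.4] 73.66 z [-3.2  1.8  7.5]
blade 103 [ 490.6 -274.3] [39.5 10.2] 8.35 z [149.2 177.5 182.8]
```

The gate is down: the tab lies level at z≈100, about 1.55 rad. One light nudge more, then up and across to the blade.

play_rows(
  gripper=[-1, -1, -1, -1, -1, -0.3, -0.3, -0.3, -0.3, -0.3, -0.3, -0.3, -0.3, -0.3, -0.3, -0.3, -0.3, -0.3, -0.3],
  offset=[
    [0, 0, 2],
    [0, 0, 3],
    [0, 0, -10],
    [0, 0, -40],
    [0, 0, -75],
    [0, 0, -105],
    [0, -10, -110],
    [0, -30, -110],
    [0, -55, -110],
    [0, -80, -110],
    [0, -105, -110],
    [0, -130, -110],
    [0, -155, -110],
    [0, -180, -110],
    [0, -200, -110],
    [0, -214, -110],
    [0, -219, -110],
    [0, -219, -110],
    [0, -219, -110],
  ],
  yaw=[0, 0, 0, 0, 0, 0, 0, 0, 0, 0, 0, 0, 0, 0, 0, 0, 0, 0, 0],
)

```text
t: 13.05
tcp_pos: [491.2, -276.7, 393.7]
eef_rot: [[-0.989, -0.149, -0.0], [-0.149, 0.989, 0.0], [0.0, 0.0, -1.0]]
ft_force: [0.8, 0.7, 0.1]
width: 30.8
grasp_force: 0.0
```

```bash
sed -i "s/'tab')/'tab');rect(W[o\&(z<112)],'tabdown')/" m.py
python3 - <<'E'
from m import *
run(['scene','top','wrist'])
print(s['width'])
p,W=cloud('wrist');z=W[...,2];P=W[(z>165)&(z<186)&(W[...,1]<-240)&(W[...,1]>-310)&(W[...,0]>450)];rect(P,'bladetop')
E
```

```text
13.05 [ 491.2 -276.7  393.7] [[-0.989, -0.149, -0.0], [-0.149, 0.989, 0.0], [0.0, 0.0, -1.0]] [0.81229329 0.67701539 0.1242913 ]
scene
bin z50 252 [453.4 -13. ] [147.5 132.3] 8.46 z [45.1 48.9 54.5]
bin z70 116 [444.4  45.6] [138.3  12.4] 8.1 z [62.2 67.9 76.6]
bin z35-55 436 [453.4 -13. ] [147.5 132.3] 8.46 z [35.5 46.3 54.2]
yel [310. 257.] 34 [391.4 -90.9] [19.4 29.9] 53.22 z [-2.1  2.7  5.1]
tab 17 [456.6 -42.1] [36.3 28.8] 14.63 z [90.2 95.7 99.2]
tabdown 17 [456.6 -42.1] [36.3 28.8] 14.63 z [90.2 95.7 99.2]
blade 116 [ 492.4 -276.9] [41.4 10.2] 9.77 z [146.8 174.1 181.5]
top
bin z50 203 [450.5 -12.5] [145.9 119.5] 10.02 z [45.1 49.4 54.6]
bin z70 65 [439.5  46.8] [132.9   9.9] 8.56 z [65.3 69.9 74.4]
bin z35-55 237 [450.1 -13.1] [145.  122.1] 8.4 z [37.9 48.7 54.4]
yel [337. 185.] 14 [538.1 -67.7] [18.4  7.7] 72.22 z [-5.7  1.5  5.3]
yel [289. 195.] 20 [509.3  70.9] [ 8.6 23.9] 74.79 z [-2.   2.2  6.8]
yel [346. 236.] 32 [386.7 -91. ] [14.6 26.5] 52.89 z [-4.5  3.2  6.6]
tab 9 [455.6 -42.3] [28.5 25.9] 10.08 z [92.1 95.4 98. ]
tabdown 9 [455.6 -42.3] [28.5 25.9] 10.08 z [92.1 95.4 98. ]
wrist
bin z50 768 [452.1 -38.2] [138.6  78. ] 9.6 z [46.  48.6 50.6]
bin z35-55 967 [451.9 -35. ] [143.6  79.3] 13.27 z [35.8 48.3 50.6]
yel [522. 104.] 330 [390.1 -86.9] [19.4 26.7] 8.95 z [0.1 2.  3.5]
tab 88 [447.8 -37.8] [46.3 21. ] 53.79 z [94.7 96.2 97.9]
tabdown 88 [447.8 -37.8] [46.3 21. ] 53.79 z [94.7 96.2 97.9]
blade 1146 [ 488.2 -276.4] [32.9  9.9] 8.72 z [150.4 179.  180.8]
30.833902513574035
bladetop 1027 [ 488.2 -276.4] [32.8  9.9] 8.67 z [168.7 179.3 180.8]
```

play_rows(
  gripper=[-0.3, -0.3, -0.3, -0.3, -0.3, -0.3, -0.3, -0.3, -0.3, -0.3, -0.3, -0.3, -0.3, -0.3, -0.3],
  offset=[
    [0, 0, 15],
    [0, 0, 30],
    [0, 0, 45],
    [0, 0, 54],
    [0, 3, 54],
    [0, 6, 54],
    [0, 9, 54],
    [0, 11, 54],
    [0, 13, 49],
    [0, 14.5, 45],
    [0, 16, 40],
    [0, 18, 36],
    [0, 20, 31],
    [0, 22, 27],
    [0, 22, 27],
  ],
  yaw=[0, 0, 0, 0, 0, 0, 0, 0, 0, 0, 0, 0, 0, 0, 0],
)

```text
t: 14.75
tcp_pos: [487.8, -255.9, 367.6]
eef_rot: [[-0.989, -0.148, 0.001], [-0.148, 0.989, -0.001], [-0.001, -0.001, -1.0]]
ft_force: [-0.3, -4.8, -0.7]
width: 30.6
grasp_force: 2.9
```

Run:
```python
from h import *
s=sense();print(s['width'],s['grasp_force'])
p,W=cloud('scene');cv2.imwrite('pics/t1.png',cv2.resize(p[130:290,240:440,::-1],(700,560),interpolation=cv2.INTER_CUBIC))
```

```text
30.615013927871882 2.9271703236736357
```

View pics/t1.png

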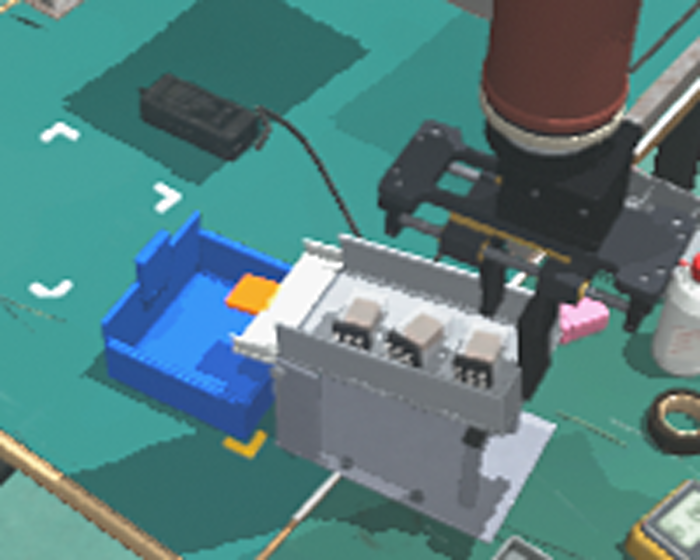

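The blade (535,340) sits between the fingers, the tray is slightly raised off its rest, and the gate is flat as a chute into the bin. I continue tipping along the arc.

play_rows(
  gripper=[-0.3, -0.3, -0.3, -0.3, -0.3, -0.3, -0.3, -0.3, -0.3, -0.3, -0.3, -0.3, -0.3, -0.3, -0.3, -0.3, -0.3, -0.3, -0.3, -0.3],
  offset=[
    [0, 2, -4],
    [0, 4.5, -9],
    [0, 7, -13],
    [0, 9.5, -17],
    [0, 12, -21],
    [0, 14.5, -25],
    [0, 17.5, -29],
    [0, 20.5, -33],
    [0, 23.5, -37],
    [0, 26.5, -41],
    [0, 29.5, -44.5],
    [0, 33, -48],
    [0, 36.5, -51.5],
    [0, 40, -55],
    [0, 43.5, -58.5],
    [0, 47, -62],
    [0, 47, -62],
    [0, 47, -62],
    [0, 47, -62],
    [0, 47, -62],
  ],
  yaw=[0, 0, 0, 0, 0, 0, 0, 0, 0, 0, 0, 0, 0, 0, 0, 0, 0, 0, 0, 0],
)

```text
t: 16.8
tcp_pos: [480.8, -209.7, 429.1]
eef_rot: [[-0.989, -0.148, 0.001], [-0.148, 0.989, -0.001], [-0.0, -0.001, -1.0]]
ft_force: [-0.5, -5.8, 3.5]
width: 30.7
grasp_force: 3.1
```

Run:
```python
from h import *
s=sense();print(s['width'],s['grasp_force'])
p,W=cloud('scene');cv2.imwrite('pics/t2.png',cv2.resize(p[130:290,240:440,::-1],(700,560),interpolation=cv2.INTER_CUBIC))
```

```text
30.652003877021453 3.0688676610589027
```

View pics/t2.png

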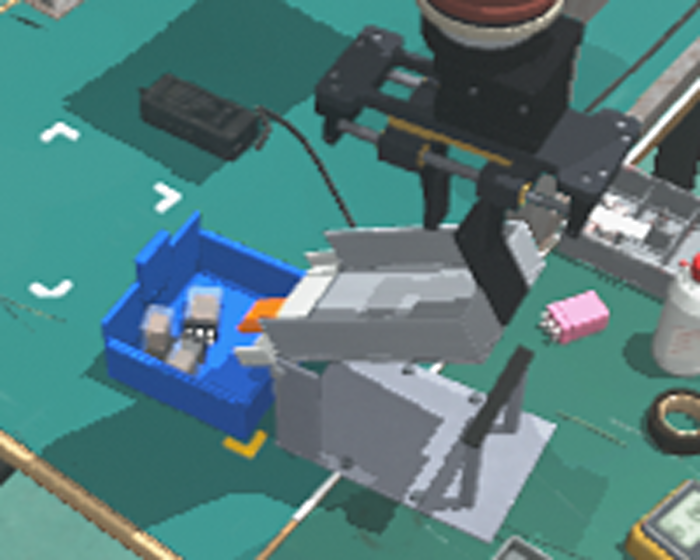

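All three relays lie in the bin at (157,327), (203,308) and (185,355). I lower the tray along the reverse arc.

play_rows(
  gripper=[-0.3, -0.3, -0.3, -0.3, -0.3, -0.3, -0.3, -0.3, -0.3, -0.3, -0.3, -0.3, -0.3, -0.3, -0.3, -0.3, -0.3],
  offset=[
    [0, -2, 2],
    [0, -4, 4],
    [0, -7, 7],
    [0, -10.5, 10.5],
    [0, -14, 14],
    [0, -17.5, 17.5],
    [0, -20.5, 21],
    [0, -23.5, 25],
    [0, -26.5, 29],
    [0, -29.5, 33],
    [0, -32.5, 37],
    [0, -35, 41],
    [0, -37.5, 45],
    [0, -40, 49],
    [0, -42.5, 53],
    [0, -45, 58],
    [0, -47, 62],
  ],
  yaw=[0, 0, 0, 0, 0, 0, 0, 0, 0, 0, 0, 0, 0, 0, 0, 0, 0],
)

```text
t: 18.55
tcp_pos: [487.9, -256.4, 366.7]
eef_rot: [[-0.989, -0.148, 0.001], [-0.148, 0.989, -0.001], [-0.001, -0.001, -1.0]]
ft_force: [0.5, -6.0, 0.6]
width: 30.9
grasp_force: 3.1
```

play_rows(
  gripper=[-0.3, -0.3, -0.3, -0.3, -0.3, -0.3, -0.3, -0.3, -0.3, -0.3, -0.3, -0.3, -0.3, -0.3, -0.3, -0.3, -0.3, -0.3],
  offset=[
    [0, -1, 3],
    [0, -2, 6],
    [0, -3, 9],
    [0, -4, 11],
    [0, -5, 13],
    [0, -6, 16],
    [0, -7, 18],
    [0, -8, 20],
    [0, -9, 23],
    [0, -10, 25],
    [0, -11, 27],
    [0, -12, 27],
    [0, -13, 27],
    [0, -14, 27],
    [0, -16, 27],
    [0, -18, 27],
    [0, -20, 27],
    [0, -20, 27],
  ],
  yaw=[0, 0, 0, 0, 0, 0, 0, 0, 0, 0, 0, 0, 0, 0, 0, 0, 0, 0],
)

```text
t: 20.35
tcp_pos: [490.8, -275.7, 339.8]
eef_rot: [[-0.989, -0.148, -0.0], [-0.148, 0.989, -0.0], [0.0, -0.0, -1.0]]
ft_force: [-0.0, 0.3, 0.6]
width: 30.2
grasp_force: 0.0
```

Now lift straight off and check.

play_rows(
  gripper=[-0.3, -0.3, -0.3, -0.3, -0.3, -0.3],
  offset=[
    [0, 0, -10],
    [0, 0, -30],
    [0, 0, -55],
    [0, 0, -80],
    [0, 0, -80],
    [0, 0, -80],
  ],
  yaw=[0, 0, 0, 0, 0, 0],
)

```text
t: 20.95
tcp_pos: [490.9, -275.4, 420.6]
eef_rot: [[-0.989, -0.149, 0.001], [-0.149, 0.989, -0.0], [-0.001, -0.0, -1.0]]
ft_force: [0.3, -0.1, -0.3]
width: 30.3
grasp_force: 0.0
```

Run:
```python
from m import *
run(['scene','top'])
p=cv2.imread(f'pics/scene_{s["t"]:.2f}.png');cv2.imwrite('pics/e.png',cv2.resize(p[130:290,220:440],(770,560),interpolation=cv2.INTER_CUBIC))
```

```text
20.95 [ 490.9 -275.4  420.6] [[-0.989, -0.149, 0.001], [-0.149, 0.989, -0.0], [-0.001, -0.0, -1.0]] [ 0.32960631 -0.05590362 -0.31916708]
scene
bin z50 244 [454.2 -14.1] [147.6 126.2] 8.35 z [45.4 48.6 54.6]
bin z70 108 [445.4  45.6] [141.3  11.9] 8.94 z [62.3 68.  75.8]
bin z35-55 435 [454.2 -14.8] [147.5 128.5] 8.19 z [35.3 46.2 53.8]
yel [310. 257.] 35 [389.7 -92.4] [18.1 30.3] 52.7 z [-1.6  1.9  5.2]
tab 17 [457.4 -43.8] [34.2 27.1] 9.21 z [92.8 95.  98.8]
tabdown 17 [457.4 -43.8] [34.2 27.1] 9.21 z [92.8 95.  98.8]
blade 120 [ 493.5 -276.7] [39.8 10.1] 8.4 z [145.8 172.4 180.5]
top
bin z50 210 [449.8 -11.5] [144.9 118.7] 8.6 z [45.2 49.  54.1]
bin z70 63 [439.6  46.9] [133.1   9.9] 8.53 z [65.5 69.5 75.7]
bin z35-55 238 [449.9 -12.2] [144.9 120.7] 8.6 z [38.1 48.5 53.9]
yel [337. 185.] 14 [538.4 -68.2] [18.1  6. ] 61.25 z [-1.7  1.2  4.3]
yel [289. 195.] 21 [509.2  71.3] [ 9.6 23.8] 74.69 z [-1.6  3.2  6. ]
yel [346. 236.] 34 [386.7 -90.9] [14.4 26.3] 53.02 z [-4.5  2.8  7. ]
tab 9 [455.5 -42.3] [28.4 25.8] 10.52 z [ 94.3  97.  102.4]
tabdown 9 [455.5 -42.3] [28.4 25.8] 10.52 z [ 94.3  97.  102.4]
```

View pics/e.png

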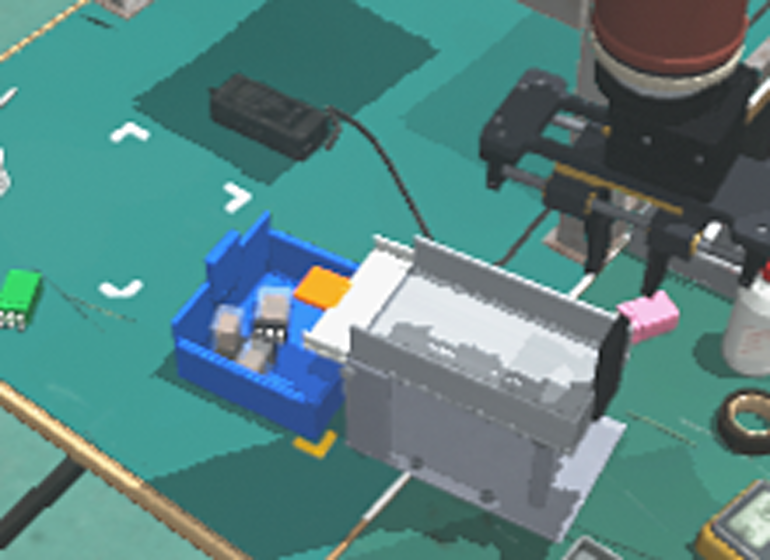

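The tray is level with its blade at the original height, the gate is flat, and the relays rest in the bin on the marks at (228,328), (270,308) and (255,355). The robot is clear, so I hand in.

```bash
python3 -c "
from bench import *
print(job_done())"
```

```text
the job is handed in; nothing more can be done
None
```

I handed the job in at about 21 s. The last pictures show the bin on the yellow marks with all three relays in it, the gate folded down, the tray back level and the gripper clear; I got no verdict back from the judging.

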